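Set the booklet press rollers to the thick gauge

TASK

Set the roller gap of the booklet press for the thick booklets: take the thickest of the three setting gauges out of the wooden stand and slide its steel blade into the leaning gap between the two rollers, about midway along them, fully home until its grip sits on the guide bars. Then push the setting lever all the way down so that the rollers nip the blade, and leave the gauge standing there. Leave the other two gauges in the stand and everything else on the table where it is.

Things in the scene. Friction and masses are not known exactly. Their poses are not given: they have to be found in the camera images.
- gauge_thick: Gauge to use: steel blade 5 thick x 30 wide x 50 mm long, rounded tip, in a black grip 16 thick x 46 wide x 52 mm tall (largest of the three), 110 g. Origin: centre of the grip's underside (shoulder). z up the grip, blade to -z, x across the thickness, y the width; a half turn about z is the same. Starts upright in a stand slot, shoulder on the stand's top. Best pinched across the 16 mm
- gauge_mid: middle gauge, to stay in the stand: blade 3 x 24 x 50 mm, black grip 16 thick x 36 wide x 44 tall mm. Origin and axes as gauge_thick
- gauge_thin: thin gauge, to stay in the stand: blade 2 x 18 x 50 mm, black grip 16 thick x 28 wide x 36 tall mm. Origin and axes as gauge_thick
- gauge_stand: fixed wooden block 56 (x) x 196 (y) x 60 (z) mm with three slots 8 x 33 mm, 62 mm apart along its y. Origin: centre of its underside. The gauges stand in the slots with their thickness along its x; which gauge stands in which slot changes
- press_unit: Fixed booklet press unit: base 190 x 300 mm, white side frames (outer faces y = +-137 mm, 195 mm high; nothing rises above the throat's mouth between them), grey belt cover on the -y side (to y = -177 mm, 175 mm high), delivery chute to +x. Origin: centre of its underside; -x is its infeed side (towards the robot), y along the rollers, z up
- throat: Mouth of the roller gap. Origin: midway along the rollers, between two fixed steel guide bars, level with their upper faces, 165 mm above the table. z points out of the mouth, leaning 35 degrees from vertical to the unit's -x; y along the rollers; x across the gap. Bars: inner faces x = +-4 mm, outer +-14 mm, 250 mm long, 18 mm deep. Blade fully home: gauge origin at z = 0, gauge z along throat z
- press_roller: Rear (upper) of the two rubber rollers under the guide bars, 40 mm diameter, 238 mm long; the lever moves it. Origin: middle of its axis. Rollers meet 32 mm below the mouth; their gap is 8 mm with the lever at 0, closing 3 mm per rad to 4.7 mm at 1.1 rad (a light squeeze on a 5 mm blade)
- setting_lever (a joint): Setting lever on the press unit's +y side. 0 = up (open), arm rising 55 degrees above the unit's -x direction; 1.1 rad = end stop, all the way down (closed), arm 8 degrees below the unit's -x direction. Turns about the unit's y axis, stays where it is left, needs 2 to 5 N at the knob. Starts 0 to 0.3
- lever_knob (a point): centre of the black ball knob, 30 mm diameter, at the end of the lever, 100 mm from the pivot; pushed down from above it swings towards the unit's -x and down. Axes turn with the lever
- lever_pivot (a point): fixed pivot of the lever, in the same upright plane as the knob, 125 mm above the table, 48 mm outside the side frame. Axes as press_unit
- knocking_block: bystander: wooden knocking-up block with handle, 160 x 109 x 85 mm; origin at the underside
- grease_tin: bystander: low steel tin, 76 mm diameter, 50 mm tall; origin at the underside
- screwdriver: bystander: screwdriver lying on the table
- spanner: bystander: open spanner lying on the table

How it is judged:
By the outcome, as a careful person would: the job done as asked, in the order asked, and still so for the second after the job is handed in, with the robot touching nothing.
It also fails if it takes over 51 s, if anything falls off the work surface, if the arm or the gripper's body presses on something with over 40 N, if the wrist force passes 120 N, or if a joint passes its speed limit or range.

ROBOT

A 6-joint arm with a two-finger parallel gripper is mounted at the origin on the work surface. World frame = base frame: x ahead of the robot, y to its left, z up, the work surface at z = 0. Lengths are in mm, angles in rad, forces in N, time in s.
With the tool pointing down it reaches from about 275 to 750 mm from the base axis. Payload 10.2 kg.
Tool frame: the origin (TCP) lies where the fingers leave the gripper's body, on its centre line; the fingertips stand 73 mm ahead of it and the grasp point (between the pads) lies 54 mm ahead of it; z points along the fingers, y is the line along which they close (so a half turn about z gives the same grasp; the last joint's range is limited). The gripper opens to 85 mm and grips with 20 to 120 N. Pads are 22 mm wide; open, the fingers measure 114 mm over their backs; the gripper's body (76 mm by 85 mm) begins 54 mm behind the grasp point. The pads swing forward as they close: fully open they stand 13 mm farther back than shut.
Start: joints at [-1.507, 0.313, 1.498, -0, 1.331, -0.223], TCP at [148.501, -503.566, 303.894] pointing down, gripper open.
Joint ranges: [-2.94, 2.94], [-0.97, 2.17], [0.19, 2.56], [-1.23, 4.37], [0.02, 3.11], [-2.88, 2.88]. Speed limits (rad/s): [2.39, 2.39, 3.01, 3.14, 3.14, 3.14].

INTERFACE

Orientations are given as a unit quaternion [w, x, y, z].
In Python, from rig import ctrl gives the robot as it stands.
- The arm moves only by the shell command python3 -m creep 'ROWS' [OPENING] [FORCE]. ROWS is JSON, a list that holds one entry, the list of rows, each a list of 6 numbers: the shift along the world's x, y, z in units of 25 mm (1.0 is 25 mm), then the turn, a rotation vector about the world's x, y, z in units of 5 degrees (1.0 is 5 degrees). In form: [[[x, y, z, ax, ay, az], ...]]. A call has 1 to 20 rows; each row is the pose to reach, as a shift and turn from the pose commanded when the call began; what a row does not reach only later rows make up. A row lasts 1/12 s, in which the tool goes at most 41.7 mm and 7.16 degrees, less where a joint would pass 70% of its speed; a pose out of reach is approached as far as the arm can. A call with a gripper value outside its range is refused whole. OPENING is the finger opening in mm, from 0 to 85.4, set as the call begins (- or left out, the last holds). The fingers move at their own pace and stop on an object; FORCE is the grip in N (left out, the last holds). Time passes only in rows, so rows that repeat a pose let the fingers close. It gives the time, the measured TCP pose, the force, the opening and the grip force at its end, in the units of the state.
- ctrl.sense(): the state, without advancing time (a new reading comes with each control period).
- ctrl.capture(name): name is "side" or "top" or "wrist"; returns a dict with "image" (400x640x3 uint8, red, green, blue), "fx", "fy", "cx", "cy" (pixels), "R" (3x3) and "t" (3): a world point X has camera coordinates R X + t. Camera axes: x right, y down, z forward; pixel columns grow to the right and rows downward; lengths in mm; the calibration is good to about 2 mm. A picture is of the moment at which its call begins. There is no depth.
- ctrl.finish_job(): hands the job in; it is judged then, once.
The state is a dict: "time_s": time; "joints": joint angles; "dq": joint speeds; "tau": joint torques, N m; "eef_pos": TCP position; "ee_rot": TCP orientation; "force": force on the tool from outside, world axes, zero at the start; "wrist_torque": the same for the moment, N m; "grip_width": opening from 0.0 (shut) to 1.0 (fully open); "grip_force": force on a finger pad.
Only numpy, scipy, OpenCV 4.12 (cv2) and the standard library are available. Lean on these libraries where they do the work, as an engineer would, in place of code of your own. Each camera call takes 0.05 s, during which the arm holds its last target. There are 200 camera calls.

## Working session

There is one attempt and no reset: what is moved stays moved. The work goes in short steps, Python scripts to look and compute and a shell command to move; the robot and the scene stay as the last step left them, time stands still between calls to the robot, and variables do not carry over. Pictures are saved under pics/ and viewed, at most 10 in all, crops included, and the job is handed in when it is done.

```bash
mkdir -p pics; ls; python3 - <<'E'
from rig import ctrl
import cv2,numpy as np,pickle
d={}
for n in("side","top"):
    c=ctrl.capture(n);d[n]=c
    cv2.imwrite(f"pics/{n}0.png",c["image"][:,:,::-1])
    print(n,c["fx"],c["cx"],c["cy"],np.round(c["R"],3).tolist(),np.round(c["t"]).tolist())
pickle.dump(d,open("d0.pkl","wb"))
print(ctrl.sense())
E
```

```text
pics
side 370.8472129648785 328.9621564480015 201.00585532062817 [[0.937, -0.35, 0.002], [-0.179, -0.484, -0.857], [0.301, 0.802, -0.516]] [-517.0, 202.0, 1009.0]
top 413.30675934914774 320.9839360602675 197.22167223777416 [[-0.004, -1.0, -0.019], [-0.989, 0.006, -0.147], [0.147, 0.018, -0.989]] [-20.0, 569.0, 1022.0]
{'time_s': 0.1, 'joints': array([-1.50740156e+00,  3.13379463e-01,  1.49834649e+00, -3.99499752e-05,
        1.33100220e+00, -2.23417881e-01]), 'dq': array([ 0.00039319, -0.00108352, -0.00283373,  0.0014649 , -0.00042506,
        0.00061497]), 'tau': array([ 1.89756945e-03, -4.12901509e+01, -2.60140210e+01, -2.13800986e-04,
        3.06719136e-03, -1.19436262e-05]), 'eef_pos': array([ 148.48351052, -503.41225183,  303.40522422]), 'ee_rot': array([-5.67485254e-04,  9.89734084e-01,  1.42919979e-01,  2.60395093e-05]), 'force': array([-0.37757228,  0.26532251, -0.198495  ]), 'wrist_torque': array([-0.05231971, -0.01508405,  0.00146044]), 'grip_force': 0.0, 'grip_width': 1.001987134140189}
```

View pics/top0.png

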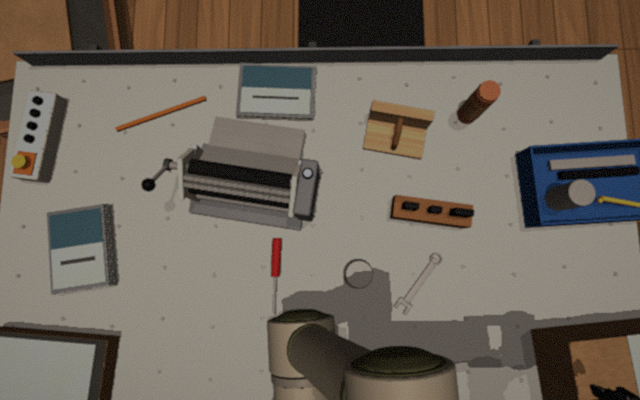

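View pics/side0.png

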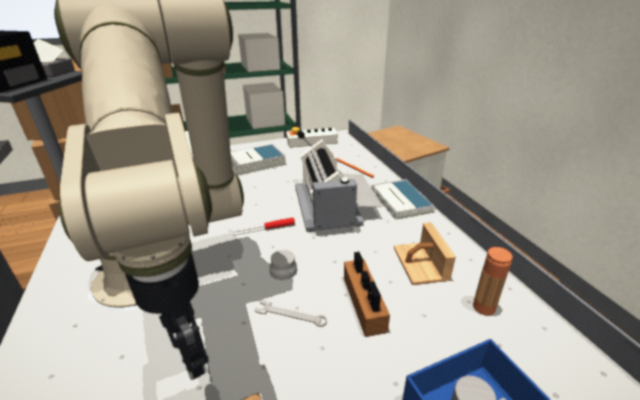

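Top view: the stand is at (432,210) with its gauges at (410,206), (435,209) and (462,212), the right one looking largest. The press is at about (250,180) and the lever knob at (148,184). I'll zoom in.

```bash
cat > h.py <<'E'
import numpy as np,cv2
def ray(c,u,v):
    R=np.array(c["R"]);t=np.array(c["t"])
    d=R.T@np.array([(u-c["cx"])/c["fx"],(v-c["cy"])/c["fy"],1]);return -R.T@t,d/np.linalg.norm(d)
def onz(c,u,v,z):
    o,d=ray(c,u,v);return o+d*(z-o[2])/d[2]
def proj(c,X):
    p=np.array(c["R"])@np.array(X,float)+np.array(c["t"]);return np.array([c["fx"]*p[0]/p[2]+c["cx"],c["fy"]*p[1]/p[2]+c["cy"]])
def tri(c1,p1,c2,p2):
    (o1,d1),(o2,d2)=ray(c1,*p1),ray(c2,*p2)
    s=np.linalg.lstsq(np.stack([d1,-d2],1),o2-o1,rcond=None)[0]
    a,b=o1+s[0]*d1,o2+s[1]*d2;return (a+b)/2,np.linalg.norm(a-b)
E
python3 - <<'E'
import pickle,cv2,numpy as np
d=pickle.load(open("d0.pkl","rb"))
t=d["top"]["image"][:,:,::-1]
a=cv2.resize(t[110:240,130:330],None,fx=4,fy=4,interpolation=cv2.INTER_CUBIC)[:,:800]
cv2.imwrite("pics/pz.png",a)
from h import *
for p in [(410,206),(435,209),(462,212)]: print(onz(d["top"],*p,104))
hsv=cv2.cvtColor(d["top"]["image"],cv2.COLOR_RGB2HSV)
roi=np.zeros(hsv.shape[:2],np.uint8);roi[190:232,385:480]=1
m=((hsv[:,:,2]<55)&(roi>0)).astype(np.uint8)
n,l,s,c=cv2.connectedComponentsWithStats(m)
print(s[1:].tolist(),c[1:].tolist())
b=((hsv[:,:,1]>110)&(hsv[:,:,0]<20)&(roi>0)).astype(np.uint8)|m
k=max(cv2.findContours(b,0,2)[0],key=cv2.contourArea);print(cv2.minAreaRect(k),cv2.boxPoints(cv2.minAreaRect(k)).tolist())
E
```

```text
[ 536.6668604  -237.73376347  104.        ]
[ 529.0513397  -297.22531666  104.        ]
[ 521.44204403 -361.2109884   104.        ]
[[390, 197, 33, 25, 74], [402, 201, 17, 10, 123], [427, 206, 15, 8, 99], [449, 208, 25, 10, 186], [424, 221, 41, 7, 53]] [[399.5810810810811, 213.6891891891892], [409.9186991869919, 205.65040650406505], [434.3030303030303, 209.37373737373738], [460.8010752688172, 212.32258064516128], [444.54716981132077, 224.35849056603774]]
((431.7414245605469, 211.39654541015625), (81.6534194946289, 23.554737091064453), 7.765166282653809) [[389.69781494140625, 217.5496826171875], [392.88037109375, 194.2109375], [473.7850341796875, 205.243408203125], [470.60247802734375, 228.5821533203125]]
```

View pics/pz.png

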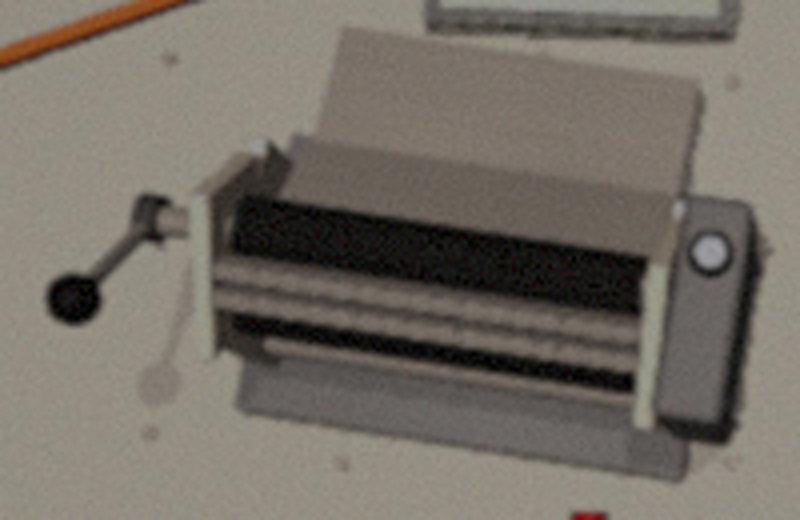

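The press crop shows the bars running from crop (217,283) to (637,345), with the mouth slit between them. The knob is at crop (73,298). Next I compute coarse poses and find where the wrist camera sits.

```bash
python3 - <<'E'
import pickle
from h import *
from rig import ctrl
d=pickle.load(open("d0.pkl","rb"));T=d["top"]
f=lambda u,v:(u/4+130,v/4+110)
a=onz(T,*f(217,283),165);b=onz(T,*f(637,345),165);print(a,b,np.linalg.norm(a-b),(a+b)/2)
print("yaw deg",np.degrees(np.arctan2(-(a-b)[0],(a-b)[1])))
print("knob",onz(T,*f(73,298),200))
for z,p in((195,(203,190)),(195,(215,355)),(195,(660,262)),(195,(645,425))):print(onz(T,*f(*p),z))
print("knob side?");
p=[(409.9,205.6),(434.3,209.4),(460.8,212.3)]
for q,z in zip(p,(96,104,112)):print(onz(T,*q,z))
w=ctrl.capture("wrist");R=np.array(w["R"]);s=ctrl.sense()
from scipy.spatial.transform import Rotation as Ro
Rt=Ro.from_quat(np.roll(s["ee_rot"],-1)).as_matrix()
print("cam in tool",Rt.T@(-R.T@w["t"]-s["eef_pos"]),np.round(R@Rt,3).tolist(),w["fx"],w["cx"],w["cy"])
E
```

```text
[590.66720546 289.72836503 165.        ] [553.01005505  47.42064599 165.        ] 245.21641805354815 [571.83863025 168.57450551 165.        ]
yaw deg -8.833696581704356
knob [576.06101654 357.12447903 200.        ]
[638.08890937 289.34284029 195.        ]
[544.38247126 278.29107849 195.        ]
[594.95371946  32.10729411 195.        ]
[504.16980237  39.81124982 195.        ]
knob side?
[ 538.65408909 -239.10846681   96.        ]
[ 528.09536281 -295.51190836  104.        ]
[ 519.85676026 -355.76185617  112.        ]
cam in tool [ 8.03268781e+01  3.57543199e-02 -6.91499108e+01] [[0.0, 1.0, -0.0], [-0.949, 0.0, -0.316], [-0.316, 0.0, 0.949]] 341.26994078709026 325.1847538599095 205.23776285114687
```

```bash
python3 -m creep '[[[1.5,0.6,0,0,0,1.3],[3,1.2,0,0,0,2.6],[4.5,1.8,0,0,0,3.9],[6,2.4,0,0,0,5.2],[7.5,3,0,0,0,6.5],[9,3.6,0,0,0,7.8],[10.5,4.2,0,0,0,9.1],[12,4.8,0,0,0,10.4],[13.5,5.4,0,0,0,11.7],[14.4,5.7,0,0,0,12.8],[14.84,5.86,0,0,0,13.28],[14.84,5.86,0,0,0,13.28],[14.84,5.86,0,0,0,13.28],[14.84,5.86,0,0,0,13.28]]]'
cat > look.py <<'E'
import sys,cv2,pickle
from rig import ctrl
n,o=sys.argv[1:3]
c=ctrl.capture(n);pickle.dump(c,open(o+".pkl","wb"));cv2.imwrite(f"pics/{o}.png",c["image"][:,:,::-1])
s=ctrl.sense();print(s["time_s"],s["eef_pos"],s["ee_rot"],s["joints"].round(2))
E
python3 look.py wrist w1
```

```text
time_s: 1.32
eef_pos: [518.7, -357.6, 303.7]
ee_rot: [-0.0, 0.751, 0.661, -0.0]
force: [-0.3, -1.3, 0.1]
grip_width: 1.002
grip_force: 0.0
1.3667 [ 518.55043166 -357.69468696  303.9677844 ] [-8.26628373e-05  7.50736278e-01  6.60602017e-01 -9.65537119e-05] [-0.79  0.55  1.15 -0.    1.45 -0.66]
```

View pics/w1.png

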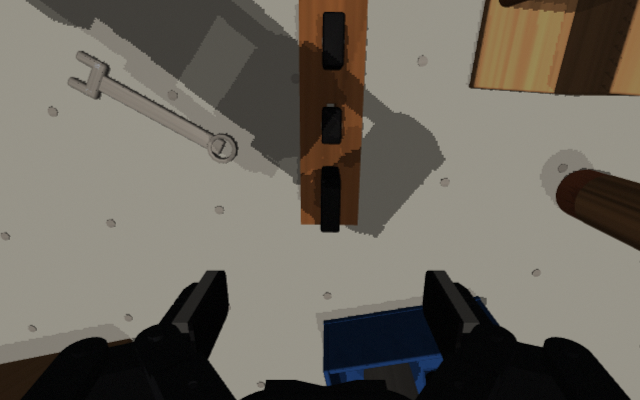

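The wrist view shows the stand upright in the picture (u 301–361, lower end v≈224). The bottom gauge at (331,200) is the largest, so it is the thick one; the middle one is thin and the top one mid. I'll measure it.

```bash
python3 - <<'E'
import pickle
from h import *
c=pickle.load(open("w1.pkl","rb"));im=c["image"]
hsv=cv2.cvtColor(im,cv2.COLOR_RGB2HSV)
V=hsv[:,:,2]
for v in (150,160,175,190,205,215,222):
    r=hsv[v,285:375];br=np.where((r[:,1]>110))[0]+285
    bl=np.where(V[v,305:360]<35)[0]+305
    print(v,br.min(),br.max(),bl.min() if len(bl) else None,bl.max() if len(bl) else None)
for (a,b) in((0,80),(90,155),(155,245)):
    m=(V[a:b,310:352]<35).astype(np.uint8)
    n,l,s,ce=cv2.connectedComponentsWithStats(m);i=1+s[1:,4].argmax();print(s[i]+[310,a,0,0,0])
print("col u=313",[(v,*hsv[v,313]) for v in range(214,232,2)])
print("col u=331",[(v,V[v,331]) for v in range(160,240,3)])
E
python3 - <<'E'
import cv2
im=cv2.imread("pics/w1.png")[90:240,280:380]
im=cv2.convertScaleAbs(cv2.resize(im,None,fx=4,fy=4,interpolation=cv2.INTER_CUBIC),alpha=2.5)
cv2.imwrite("pics/w1z.png",im)
E
```

```text
150 300 359 None None
160 300 359 None None
175 301 359 321 339
190 301 358 321 340
205 301 357 320 340
215 301 357 321 339
222 301 356 320 339
[ 322   12   23   59 1247]
[321 103  21  41 730]
[ 320  166   21   66 1266]
col u=313 [(214, np.uint8(13), np.uint8(180), np.uint8(61)), (216, np.uint8(13), np.uint8(181), np.uint8(62)), (218, np.uint8(13), np.uint8(174), np.uint8(101)), (220, np.uint8(12), np.uint8(173), np.uint8(115)), (222, np.uint8(12), np.uint8(172), np.uint8(114)), (224, np.uint8(14), np.uint8(90), np.uint8(131)), (226, np.uint8(24), np.uint8(24), np.uint8(149)), (228, np.uint8(24), np.uint8(24), np.uint8(150)), (230, np.uint8(24), np.uint8(24), np.uint8(151))]
col u=331 [(160, np.uint8(98)), (163, np.uint8(99)), (166, np.uint8(18)), (169, np.uint8(3)), (172, np.uint8(4)), (175, np.uint8(4)), (178, np.uint8(3)), (181, np.uint8(6)), (184, np.uint8(7)), (187, np.uint8(6)), (190, np.uint8(9)), (193, np.uint8(7)), (196, np.uint8(6)), (199, np.uint8(8)), (202, np.uint8(8)), (205, np.uint8(9)), (208, np.uint8(9)), (211, np.uint8(7)), (214, np.uint8(8)), (217, np.uint8(6)), (220, np.uint8(8)), (223, np.uint8(7)), (226, np.uint8(8)), (229, np.uint8(6)), (232, np.uint8(96)), (235, np.uint8(150)), (238, np.uint8(151))]
```

View pics/w1z.png

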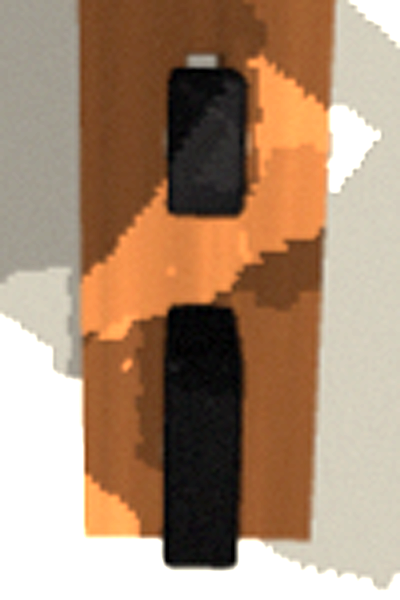

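```bash
python3 - <<'E'
import pickle
from h import *
c=pickle.load(open("w1.pkl","rb"))
lo=onz(c,329.5,232,112);hi=onz(c,331,165.8,60);hi2=onz(c,330.5,182.5,112)
print("thick",lo,hi,hi2,np.linalg.norm((lo-hi)[:2]),np.linalg.norm((lo-hi2)[:2]),(lo+hi)/2)
w=onz(c,320.6,215,112)-onz(c,340,215,112);print("thickness",w)
# stand: left edges at z60
for v in(150,190,222):
    l,r=onz(c,300.5,v,60),onz(c,{150:359.7,190:358.5,222:357}[v],v,60);print(l,r,np.linalg.norm(l-r))
l0,r0=onz(c,301,224.2,60),onz(c,357,224.2,60);print("end",(l0+r0)/2, np.linalg.norm(l0-r0))
print("thin far/near",onz(c,331,143.6,96) ,onz(c,331,107,96)); print("mid",onz(c,333,12,104),onz(c,333,71,60))
E
```

```text
thick [ 517.67194469 -387.12532061  112.        ] [ 525.12116099 -342.97924113   60.        ] [ 523.64596172 -345.31364407  112.        ] 44.77015922401519 42.23630161923413 [ 521.39655284 -365.05228087   86.        ]
thickness [-15.65854224   1.99710166   0.        ]
[ 499.15859231 -324.83671075   60.        ] [ 553.01669601 -331.71744898   60.        ] 54.29585520328717
[ 493.46157242 -362.51772319   60.        ] [ 548.25498075 -369.51084196   60.        ] 55.237861172173204
[ 488.57896445 -394.81208324   60.        ] [ 543.64777329 -401.83422571   60.        ] 55.514720501307345
end [ 516.07068482 -400.65735212   60.        ] 55.143485355403634
thin far/near [ 527.7051094  -317.40276129   96.        ] [ 531.15798391 -289.20906064   96.        ]
mid [ 540.22889286 -225.64848168  104.        ] [ 536.81312925 -261.57336014   60.        ]
```

```bash
python3 -m creep '[[[0.11,-0.29,-1,0,0,-0.14],[0.11,-0.29,-2.4,0,0,-0.14],[0.11,-0.29,-3.8,0,0,-0.14],[0.11,-0.29,-5.0,0,0,-0.14],[0.11,-0.29,-5.8,0,0,-0.14],[0.11,-0.29,-6.4,0,0,-0.14],[0.11,-0.29,-6.4,0,0,-0.14],[0.11,-0.29,-6.4,0,0,-0.14],[0.11,-0.29,-6.4,0,0,-0.14]]]' 45
python3 -c "
from rig import ctrl
s=ctrl.sense();print(s['eef_pos'],s['ee_rot'],s['force'])"
```

```text
time_s: 2.12
eef_pos: [522.2, -365.1, 145.5]
ee_rot: [0.001, 0.754, 0.657, 0.0]
force: [-0.2, 0.2, -0.3]
grip_width: 0.524
grip_force: 0.0
[ 522.21052982 -365.05662457  145.49840713] [1.12364691e-03 7.54290450e-01 6.56539909e-01 4.19741065e-05] [-0.23841479  0.24778691 -0.34384858]
```

```bash
python3 -m creep '[[[-0.03,0,-0.06,0,0,0],[-0.03,0,-0.06,0,0,0],[-0.03,0,-0.06,0,0,0],[-0.03,0,-0.06,0,0,0],[-0.03,0,-0.06,0,0,0],[-0.03,0,-0.06,0,0,0]]]' 5 60
python3 -m creep '[[[0,0,0.4,0,0,0],[0,0,1,0,0,0],[0,0,1.8,0,0,0],[0,0,2.6,0,0,0],[0,0,3.4,0,0,0],[0,0,4.2,0,0,0],[0,0,5,0,0,0],[0,0,6,0,0,0],[0,0,7,0,0,0],[0,0,8,0,0,0],[0,0,8,0,0,0],[0,0,8,0,0,0]]]'
```

```text
time_s: 2.62
eef_pos: [521.7, -364.6, 143.4]
ee_rot: [0.001, 0.754, 0.657, -0.0]
force: [-1.5, 0.4, 6.5]
grip_width: 0.18
grip_force: 59.2
time_s: 3.62
eef_pos: [521.6, -364.2, 343.8]
ee_rot: [0.001, 0.754, 0.657, 0.0]
force: [-0.1, 0.3, -1.9]
grip_width: 0.177
grip_force: 58.6
```

```bash
python3 -m creep '[[[0,0.6,1,0,0,0],[0,1.8,2,0,0,0],[0,3.3,3,0,0,0],[0,4.9,3,0,0,0],[0,6.5,3,0,0,0],[0,8.1,3,0,0,0],[0,9.7,3,0,0,0],[0,11.3,3,0,0,0],[0,12.9,3,0,0,0],[-0.2,14.5,3,0,0,0],[-0.46,16.1,3,0,0,0],[-0.46,17.7,3,0,0,0],[-0.46,19.3,3,0,0,0],[-0.46,20.9,3,0,0,0],[-0.46,22.2,3,0,0,0],[-0.46,23,3,0,0,0],[-0.46,23.4,3,0,0,0],[-0.46,23.4,3,0,0,0],[-0.46,23.4,3,0,0,0],[-0.46,23.4,3,0,0,0]]]'
python3 look.py wrist w2; python3 look.py side s2;python3 look.py top t2
```

```text
time_s: 5.28
eef_pos: [510.2, 219.4, 417.1]
ee_rot: [-0.0, 0.754, 0.656, -0.0]
force: [-1.0, 0.1, -1.5]
grip_width: 0.179
grip_force: 58.6
5.3333 [510.2376789  219.3546245  417.28631465] [ 1.38388710e-05  7.54510400e-01  6.56288048e-01 -2.32406664e-04] [ 0.2   0.33  1.18 -0.    1.63  0.33]
5.3833 [510.23809621 219.42712126 417.40190403] [ 4.29564858e-05  7.54544970e-01  6.56248336e-01 -8.68983632e-05] [ 0.2   0.33  1.18 -0.    1.63  0.33]
5.4333 [510.21337021 219.57150815 417.44057284] [ 4.55401163e-05  7.54485530e-01  6.56316678e-01 -2.85134897e-05] [ 0.2   0.33  1.18 -0.    1.63  0.33]
```

View pics/w2.png

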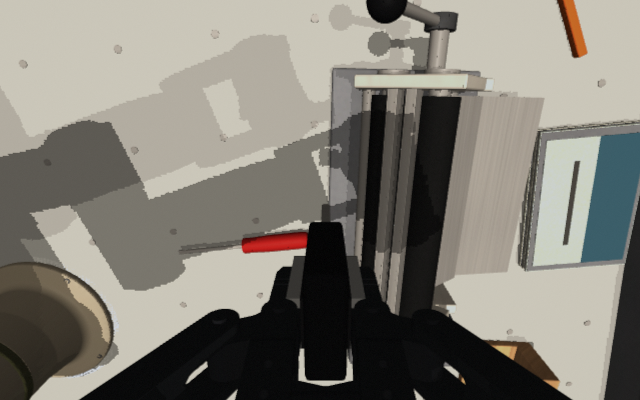

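The wrist view shows the gauge held square at (325,300). The press bars run from (395,95) down to about (383,300), the +y frame is at v≈80, and the knob is at (387,5). I'll zoom on the bars.

```bash
python3 - <<'E'
import cv2,numpy as np
im=cv2.imread("pics/w2.png")[70:220,335:485]
im=cv2.convertScaleAbs(cv2.resize(im,None,fx=4,fy=4,interpolation=cv2.INTER_CUBIC),alpha=1.5)
cv2.imwrite("pics/w2z.png",im)
g=cv2.cvtColor(cv2.imread("pics/w2.png"),cv2.COLOR_BGR2GRAY)
for v in(105,150,190,230):print(v,[int(x) for x in g[v-2:v+3,345:450].mean(0)])
E
```

```text
105 [140, 139, 139, 139, 139, 134, 120, 120, 120, 120, 120, 119, 119, 119, 118, 118, 104, 78, 101, 119, 128, 136, 144, 155, 147, 114, 24, 7, 9, 11, 13, 14, 15, 16, 17, 18, 18, 17, 17, 16, 14, 77, 139, 134, 138, 141, 143, 144, 143, 143, 143, 127, 102, 99, 102, 94, 80, 67, 43, 52, 112, 134, 135, 138, 141, 144, 144, 134, 121, 142, 122, 101, 99, 101, 99, 86, 41, 12, 14, 15, 15, 16, 17, 17, 19, 19, 20, 20, 21, 21, 22, 22, 22, 23, 23, 23, 23, 23, 23, 24, 23, 24, 24, 23, 24]
150 [77, 78, 77, 72, 60, 56, 56, 56, 56, 57, 57, 57, 57, 55, 49, 51, 59, 65, 68, 70, 71, 70, 63, 37, 5, 7, 8, 8, 8, 9, 10, 10, 9, 9, 8, 8, 8, 21, 54, 77, 78, 79, 80, 81, 81, 82, 85, 86, 69, 69, 66, 54, 53, 50, 32, 42, 78, 76, 78, 79, 80, 81, 82, 82, 86, 87, 69, 70, 69, 68, 62, 37, 13, 14, 15, 16, 17, 18, 18, 19, 20, 19, 20, 19, 20, 21, 22, 22, 23, 22, 22, 22, 23, 22, 23, 23, 23, 23, 23, 22, 21, 21, 20, 20, 20]
190 [138, 132, 124, 118, 119, 117, 117, 116, 117, 108, 77, 54, 48, 53, 61, 65, 68, 69, 70, 69, 56, 12, 6, 7, 7, 9, 9, 9, 10, 10, 9, 9, 9, 8, 22, 55, 78, 79, 79, 80, 81, 82, 84, 83, 74, 70, 66, 59, 56, 53, 42, 25, 55, 77, 79, 79, 80, 81, 82, 83, 86, 87, 69, 69, 69, 68, 58, 25, 7, 7, 9, 9, 10, 10, 10, 10, 11, 11, 11, 11, 12, 13, 13, 16, 22, 23, 23, 23, 24, 23, 23, 23, 22, 23, 23, 22, 21, 20, 20, 20, 18, 18, 33, 90, 135]
230 [116, 112, 112, 112, 112, 113, 113, 113, 113, 102, 79, 99, 119, 130, 137, 140, 136, 110, 50, 6, 7, 8, 10, 10, 10, 11, 11, 9, 8, 9, 9, 23, 57, 80, 79, 79, 81, 82, 83, 86, 86, 70, 70, 68, 64, 54, 47, 25, 46, 81, 80, 79, 81, 81, 81, 79, 86, 86, 69, 70, 70, 69, 55, 13, 8, 9, 10, 10, 10, 11, 10, 11, 11, 11, 12, 12, 12, 13, 12, 13, 12, 12, 13, 13, 13, 12, 13, 13, 13, 13, 13, 14, 14, 15, 17, 16, 17, 69, 127, 135, 134, 133, 133, 132, 132]
```

View pics/w2z.png

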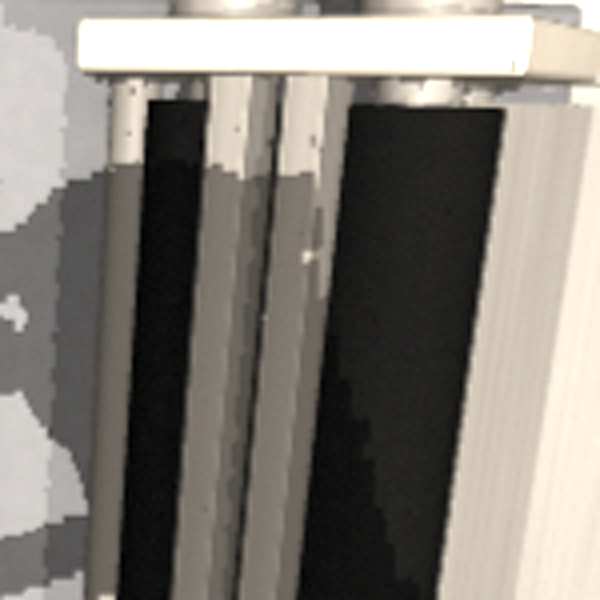

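```bash
python3 - <<'E'
import pickle
from h import *
w=pickle.load(open("w2.pkl","rb"));t=pickle.load(open("d0.pkl","rb"))["top"];s2=pickle.load(open("s2.pkl","rb"))
P=[]
for v,u in((150,396.45),(190,392.9),(230,389.45)):
    P.append(onz(w,u,v,165));print(P[-1])
P=np.array(P);k=np.polyfit(P[:,1],P[:,0],1);print("slope deg",np.degrees(np.arctan(k[0])),"x at y=168:",np.polyval(k,168))
for v,a,b in((150,392.5,400.1),(190,388.6,396.8),(230,385.5,393)): print("inner w",np.linalg.norm(onz(w,a,v,162.7)-onz(w,b,v,167.3)))
f=lambda u,v:(u/4+335,v/4+70)
print("frame outer",[onz(w,*f(u,17),195).round(1) for u in(82,300,528)],"inner",[onz(w,*f(u,75),195).round(1) for u in(82,300,520)])
g=lambda u,v:(u/4+130,v/4+110)
print("top frames L outer",[onz(t,*g(*p),195).round(1) for p in((190,195),(197,345))],"R inner/outer",[onz(t,*g(*p),195).round(1) for p in((650,262),(635,420),(668,265),(655,425))])
# cam-consistent gauge check
from scipy.spatial.transform import Rotation as Ro
# top gap from profile
im=cv2.cvtColor(t["image"],cv2.COLOR_RGB2GRAY)
for u in(195,215,236,257,280):print(u,[int(x) for x in im[172:205,u-1:u+2].mean(1)])
h=cv2.cvtColor(w["image"],cv2.COLOR_RGB2GRAY)[0:30,360:415]
print("knob w2",[ (i,np.where(h[i]<40)[0][[0,-1]]+360) for i in range(0,26,3) if (h[i]<40).any()])
E
```

```text
[579.73639359 238.47312638 165.        ]
[573.45411932 199.86406734 165.        ]
[566.76962211 158.15032441 165.        ]
slope deg 9.169442621048768 x at y=168: 568.3436804737606
inner w 7.755440054881055
inner w 8.539232854432136
inner w 8.346411263688593
frame outer [array([546.3, 309.1, 195. ]), array([589.3, 303.1, 195. ]), array([634.3, 296.8, 195. ])] inner [array([545.1, 298.2, 195. ]), array([588.7, 292.1, 195. ]), array([632.6, 286. , 195. ])]
top frames L outer [array([635.3, 296.6, 195. ]), array([550. , 288.6, 195. ])] R inner/outer [array([595. ,  37.7, 195. ]), array([506.9,  45.3, 195. ]), array([593.2,  27.7, 195. ]), array([504.1,  34.3, 195. ])]
195 [12, 18, 40, 65, 73, 89, 105, 107, 104, 89, 68, 73, 92, 108, 107, 102, 81, 40, 13, 10, 9, 18, 40, 60, 64, 51, 44, 48, 56, 70, 79, 85, 89]
215 [24, 20, 10, 21, 13, 38, 62, 74, 87, 106, 110, 107, 96, 68, 67, 89, 109, 112, 108, 89, 44, 14, 5, 13, 25, 73, 103, 102, 82, 77, 81, 85, 85]
236 [21, 25, 19, 21, 18, 12, 12, 13, 29, 54, 73, 88, 102, 105, 108, 95, 66, 67, 83, 97, 107, 108, 93, 49, 15, 14, 11, 27, 59, 103, 102, 89, 76]
257 [11, 16, 18, 22, 13, 15, 16, 25, 20, 18, 15, 29, 48, 71, 80, 93, 106, 107, 95, 74, 62, 74, 90, 110, 109, 96, 61, 26, 16, 10, 11, 49, 88]
280 [56, 12, 11, 18, 20, 26, 20, 22, 25, 18, 25, 12, 16, 20, 14, 40, 61, 73, 91, 107, 109, 106, 95, 71, 66, 85, 103, 107, 108, 88, 43, 13, 11]
knob w2 [(0, array([367, 406])), (3, array([367, 405])), (6, array([367, 405])), (9, array([368, 404])), (12, array([369, 403])), (15, array([371, 399])), (18, array([373, 396])), (21, array([378, 391]))]
```

```bash
cat > go.py <<'E'
import sys
from h import *
from rig import ctrl
from scipy.spatial.transform import Rotation as Ro
O=np.array([float(x) for x in sys.argv[1:4]]);yaw=np.radians(float(sys.argv[4]));off=float(sys.argv[5])
ey=np.array([-np.sin(yaw),np.cos(yaw),0]);ex=np.array([np.cos(yaw),np.sin(yaw),0]);z=np.array([0,0,1.])
tz=-np.sin(np.radians(35))*ex+np.cos(np.radians(35))*z; tx=np.cross(ey,tz)
s=ctrl.sense();R0=Ro.from_quat(np.roll(s["ee_rot"],-1))
Rt=Ro.from_matrix(np.stack([ey,np.cross(-tz,ey),-tz],1))
print("shift u",((O+tz*off-s["eef_pos"])/25).round(3),"turn u",(np.degrees((Rt*R0.inv()).as_rotvec())/5).round(3))
e=s["eef_pos"]-O;print("throat xyz of gauge",np.round([e@tx,e@ey,e@tz-83.5],2),"tz u/mm",(tz/25).round(4),"tx",(tx/25).round(4),"force",s["force"].round(1))
E
python3 go.py 568.4 167.6 165 -8.7 153.5
```

```text
shift u [-1.154 -1.546 -5.068] turn u [-1.013 -6.926 -0.143]
throat xyz of gauge [ 91.24  42.57 160.79] tz u/mm [-0.0227  0.0035  0.0328] tx [ 0.0324 -0.005   0.0229] force [-0.5 -0.2 -0.6]
```

```bash
python3 -m creep '[[[-0.3,-0.4,-0.3,-0.25,-1.7,-0.04],[-0.7,-0.8,-0.8,-0.5,-3.1,-0.07],[-1.15,-1.2,-1.5,-0.7,-4.5,-0.1],[-1.15,-1.54,-2.3,-0.9,-5.8,-0.14],[-1.15,-1.54,-3.2,-1.01,-6.6,-0.14],[-1.15,-1.54,-4.1,-1.01,-6.93,-0.14],[-1.15,-1.54,-4.7,-1.01,-6.93,-0.14],[-1.15,-1.54,-5.07,-1.01,-6.93,-0.14],[-1.15,-1.54,-5.07,-1.01,-6.93,-0.14],[-1.15,-1.54,-5.07,-1.01,-6.93,-0.14],[-1.15,-1.54,-5.07,-1.01,-6.93,-0.14]]]'
python3 look.py wrist w3; python3 go.py 568.4 167.6 165 -8.7 153.5
python3 - <<'E'
import cv2
im=cv2.imread("pics/w3.png")[20:270,225:425]
cv2.imwrite("pics/w3z.png",cv2.convertScaleAbs(cv2.resize(im,None,fx=2.4,fy=2.4,interpolation=cv2.INTER_CUBIC),alpha=1.6))
E
```

```text
time_s: 6.35
eef_pos: [481.8, 182.1, 291.9]
ee_rot: [0.229, 0.723, 0.622, 0.197]
force: [-0.0, -0.5, -0.6]
grip_width: 0.178
grip_force: 58.9
6.4 [481.76895624 182.11756316 291.89538935] [0.22878656 0.72290458 0.62157599 0.19674595] [ 0.21  0.14  1.84 -0.36  0.61  0.6 ]
shift u [-0.016 -0.048 -0.046] turn u [ 0.003  0.025 -0.016]
throat xyz of gauge [ 0.84  1.25 70.82] tz u/mm [-0.0227  0.0035  0.0328] tx [ 0.0324 -0.005   0.0229] force [ 0.4  0.3 -1. ]
```

View pics/w3z.png

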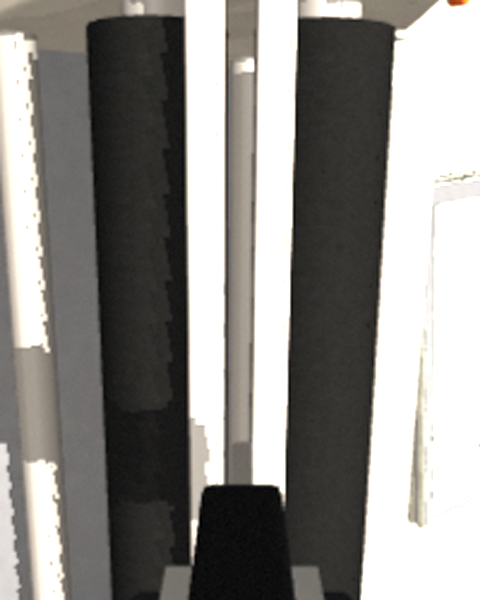

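The view is straight along the gap. The bars' inner edges are at crop u≈226 and 255, and the blade tip (grey, crop (240,460)) is between them. I'll quantify the offset.

```bash
python3 - <<'E'
import pickle
from h import *
w=pickle.load(open("w3.pkl","rb"));g=cv2.cvtColor(w["image"],cv2.COLOR_RGB2GRAY)
for v in(60,110,150,180,195,206,212,217):print(v,[int(x) for x in g[v-1:v+2,296:354].mean(0)])
O=np.array([568.4,167.6,165]);yaw=np.radians(-8.7)
ey=np.array([-np.sin(yaw),np.cos(yaw),0]);ex=np.array([np.cos(yaw),np.sin(yaw),0]);z=np.array([0,0,1.])
tz=-np.sin(np.radians(35))*ex+np.cos(np.radians(35))*z; tx=np.cross(ey,tz)
def tp(u,v,h):
    o,d=ray(w,u,v);p=o+d*((h-(o-O)@tz)/(d@tz))-O;return p@tx,p@ey
for v in(60,110,150,180): print(v,[tuple(np.round(tp(u,v,0),2)) for u in (300,320,340)])
print("tip plane",[np.round(tp(u,210,20),2) for u in(320,325,330)])
E
```

```text
60 [15, 15, 15, 16, 14, 20, 90, 170, 194, 191, 193, 197, 199, 201, 203, 205, 206, 207, 206, 204, 204, 197, 149, 40, 69, 70, 80, 85, 87, 92, 98, 101, 104, 106, 88, 73, 143, 193, 194, 193, 197, 200, 202, 204, 205, 206, 208, 208, 201, 194, 204, 168, 32, 23, 23, 25, 24, 25]
110 [14, 15, 16, 14, 14, 14, 59, 145, 194, 194, 194, 197, 200, 201, 202, 202, 205, 206, 206, 206, 206, 191, 128, 39, 69, 73, 82, 86, 90, 95, 100, 101, 102, 87, 56, 112, 177, 196, 194, 197, 200, 201, 202, 203, 205, 207, 208, 207, 207, 206, 170, 23, 24, 24, 25, 25, 26, 28]
150 [19, 15, 14, 14, 14, 14, 20, 90, 171, 195, 195, 197, 198, 200, 201, 201, 204, 206, 205, 207, 207, 191, 122, 36, 66, 75, 83, 87, 91, 97, 99, 99, 99, 82, 75, 158, 200, 197, 197, 199, 201, 202, 202, 204, 205, 207, 207, 208, 204, 163, 24, 25, 25, 24, 26, 27, 28, 29]
180 [17, 15, 15, 14, 15, 14, 15, 71, 158, 199, 196, 196, 197, 198, 200, 200, 203, 204, 205, 205, 204, 187, 112, 37, 65, 78, 84, 87, 92, 98, 99, 99, 91, 71, 106, 175, 197, 197, 197, 199, 200, 200, 201, 204, 205, 206, 206, 206, 175, 25, 25, 26, 25, 26, 28, 28, 28, 29]
195 [15, 15, 16, 15, 15
[... 915 characters left out ...]
, 66, 76, 138, 199, 198, 198, 197, 197, 198, 201, 202, 204, 204, 205, 206, 177, 24, 24, 25, 26, 28, 28, 27, 29, 30, 31]
60 [(np.float64(-15.14), np.float64(100.25)), (np.float64(-3.02), np.float64(100.27)), (np.float64(9.1), np.float64(100.29))]
110 [(np.float64(-15.78), np.float64(71.03)), (np.float64(-3.12), np.float64(71.05)), (np.float64(9.54), np.float64(71.06))]
150 [(np.float64(-16.33), np.float64(45.71)), (np.float64(-3.2), np.float64(45.73)), (np.float64(9.93), np.float64(45.74))]
180 [(np.float64(-16.77), np.float64(25.46)), (np.float64(-3.27), np.float64(25.48)), (np.float64(10.23), np.float64(25.49))]
tip plane [array([-3.06, 10.98]), array([ 0.1 , 10.98]), array([ 3.27, 10.99])]
```

```bash
python3 -m creep '[[[-0.028,0.004,-0.02,0.047,0.018,-0.08],[-0.028,0.004,-0.02,0.047,0.018,-0.08],[0.17,-0.028,-0.31,0.047,0.018,-0.08],[0.37,-0.055,-0.6,0.047,0.018,-0.08],[0.54,-0.083,-0.84,0.047,0.018,-0.08],[0.54,-0.083,-0.84,0.047,0.018,-0.08],[0.54,-0.083,-0.84,0.047,0.018,-0.08],[0.54,-0.083,-0.84,0.047,0.018,-0.08]]]'
python3 go.py 568.4 167.6 165 -9.1 83.5
```

```text
time_s: 7.07
eef_pos: [494.8, 180.0, 269.5]
ee_rot: [0.227, 0.726, 0.619, 0.196]
force: [1.4, -0.1, -0.4]
grip_width: 0.179
grip_force: 59.0
shift u [ 1.053 -0.195 -1.445] turn u [-0.038 -0.021 -0.018]
throat xyz of gauge [-1.21  0.65 44.94] tz u/mm [-0.0227  0.0036  0.0328] tx [ 0.0324 -0.0052  0.0229] force [ 1.4 -0.1 -0.4]
```

```bash
python3 look.py wrist w4; python3 - <<'E'
import pickle
from h import *
w=pickle.load(open("w4.pkl","rb"));g=cv2.cvtColor(w["image"],cv2.COLOR_RGB2GRAY)
for v in(150,180,195,206,212,217):print(v,[int(x) for x in g[v-1:v+2,296:354].mean(0)])
E
```

```text
7.1167 [494.68505724 180.09345582 269.63748826] [0.22692528 0.72579528 0.61921099 0.19571377] [ 0.2   0.19  1.84 -0.38  0.56  0.62]
150 [16, 16, 16, 16, 15, 16, 16, 17, 76, 165, 206, 203, 203, 205, 207, 208, 209, 210, 211, 212, 215, 214, 214, 215, 208, 159, 37, 68, 80, 88, 91, 95, 100, 105, 104, 105, 104, 85, 35, 91, 169, 207, 205, 205, 208, 209, 209, 210, 210, 213, 213, 214, 215, 215, 216, 195, 108, 25]
180 [19, 16, 17, 17, 16, 16, 17, 15, 35, 110, 183, 204, 205, 206, 207, 207, 207, 208, 209, 211, 212, 196, 172, 214, 209, 167, 38, 68, 80, 88, 91, 95, 101, 104, 104, 104, 103, 83, 46, 115, 182, 205, 206, 206, 207, 208, 208, 209, 210, 212, 213, 207, 200, 215, 207, 153, 24, 25]
195 [29, 25, 17, 17, 16, 17, 17, 16, 21, 85, 173, 208, 204, 205, 205, 205, 206, 207, 209, 210, 211, 212, 213, 213, 210, 168, 37, 68, 80, 88, 91, 94, 101, 104, 104, 105, 103, 84, 59, 135, 193, 205, 206, 206, 207, 207, 207, 209, 210, 212, 213, 213, 214, 213, 184, 62, 26, 27]
206 [16, 16, 16, 15, 15, 16, 15, 15, 18, 58, 114, 128, 150, 186, 185, 183, 180, 181, 181, 184, 185, 186, 180, 159, 152, 124, 71, 70, 70, 69, 69, 69, 69, 80, 102, 104, 96, 65, 70, 145, 198, 206, 206, 206, 204, 205, 207, 208, 210, 211, 211, 209, 214, 216, 188, 31, 26, 28]
212 [16, 16, 17, 17, 16, 15, 16, 16, 17, 49, 97, 108, 108, 108, 106, 106, 106, 107, 107, 108, 109, 110, 111, 110, 102, 80, 69, 70, 69, 69, 69, 69, 70, 78, 98, 105, 95, 66, 73, 151, 202, 206, 207, 205, 205, 205, 207, 208, 209, 211, 213, 213, 214, 213, 179, 26, 27, 27]
217 [16, 16, 16, 16, 16, 17, 16, 17, 16, 50, 96, 106, 107, 107, 106, 107, 106, 107, 107, 108, 109, 110, 111, 111, 101, 76, 70, 70, 70, 69, 70, 70, 70, 76, 93, 104, 95, 64, 75, 156, 203, 206, 207, 206, 205, 205, 207, 208, 209, 212, 212, 211, 210, 211, 173, 25, 27, 27]
```

```bash
python3 -m creep '[[[0.047,-0.008,0.033,-0.03,-0.02,-0.02],[0.047,-0.008,0.033,-0.03,-0.02,-0.02],[0.047,-0.008,0.033,-0.03,-0.02,-0.02],[0.047,-0.008,0.033,-0.03,-0.02,-0.02],[0.047,-0.008,0.033,-0.03,-0.02,-0.02]]]'
python3 go.py 568.4 167.6 165 -9.1 83.5;python3 look.py wrist w5; python3 - <<'E'
import pickle
from h import *
w=pickle.load(open("w5.pkl","rb"));g=cv2.cvtColor(w["image"],cv2.COLOR_RGB2GRAY)
for v in(150,180,195,206,212,217):print(v,[int(x) for x in g[v-1:v+2,300:354].mean(0)])
E
```

```text
time_s: 7.53
eef_pos: [495.8, 179.9, 270.5]
ee_rot: [0.229, 0.726, 0.619, 0.195]
force: [-0.3, -0.7, -1.0]
grip_width: 0.177
grip_force: 59.0
shift u [ 1.011 -0.191 -1.482] turn u [-0.009  0.003 -0.   ]
throat xyz of gauge [ 0.19  0.71 45.11] tz u/mm [-0.0227  0.0036  0.0328] tx [ 0.0324 -0.0052  0.0229] force [-0.3 -0.7 -1. ]
7.5833 [495.84609852 179.94477604 270.44418956] [0.22861458 0.72579254 0.61868489 0.19542152] [ 0.2   0.19  1.84 -0.38  0.56  0.62]
150 [17, 76, 165, 206, 203, 203, 205, 207, 208, 208, 210, 211, 212, 214, 214, 215, 215, 208, 161, 39, 58, 70, 82, 88, 91, 95, 101, 105, 105, 104, 96, 68, 91, 170, 207, 204, 205, 207, 209, 209, 210, 210, 212, 213, 215, 215, 216, 216, 195, 107, 25, 26, 26, 26]
180 [15, 25, 98, 179, 204, 204, 205, 207, 207, 207, 208, 209, 211, 212, 202, 179, 195, 211, 173, 39, 58, 69, 81, 88, 92, 96, 102, 104, 104, 105, 92, 63, 107, 177, 206, 206, 207, 207, 207, 207, 209, 210, 212, 213, 214, 207, 195, 213, 175, 25, 26, 26, 26, 28]
195 [17, 18, 81, 170, 206, 204, 204, 205, 205, 205, 207, 208, 210, 212, 212, 213, 214, 212, 180, 46, 47, 68, 81, 88, 93, 9
[... 189 characters left out ...]
1, 182, 176, 158, 159, 160, 159, 155, 123, 38, 46, 64, 69, 69, 69, 70, 70, 70, 69, 82, 87, 57, 127, 192, 206, 207, 206, 205, 205, 207, 207, 209, 210, 210, 209, 214, 212, 179, 39, 26, 27, 28, 29, 29]
212 [16, 17, 46, 92, 106, 107, 107, 107, 106, 107, 107, 108, 108, 110, 110, 110, 110, 106, 81, 37, 47, 67, 70, 69, 70, 70, 70, 69, 69, 79, 81, 64, 137, 194, 206, 206, 205, 205, 205, 207, 209, 210, 211, 212, 213, 213, 216, 188, 31, 26, 26, 26, 27, 29]
217 [16, 16, 35, 78, 104, 107, 107, 106, 106, 106, 107, 108, 108, 109, 110, 111, 111, 107, 82, 38, 50, 71, 69, 71, 70, 70, 70, 70, 70, 75, 77, 72, 141, 196, 206, 206, 205, 205, 205, 207, 208, 210, 211, 212, 205, 193, 213, 181, 26, 26, 26, 27, 29, 29]
```

```bash
python3 -m creep '[[[0.114,-0.018,-0.164,0,0,0],[0.227,-0.036,-0.328,0,0,0],[0.34,-0.054,-0.492,0,0,0],[0.454,-0.072,-0.656,0,0,0],[0.454,-0.072,-0.656,0,0,0],[0.454,-0.072,-0.656,0,0,0]]]'
python3 go.py 568.4 167.6 165 -9.1 83.5
```

```text
time_s: 8.08
eef_pos: [507.4, 178.0, 253.6]
ee_rot: [0.228, 0.726, 0.619, 0.195]
force: [0.8, -0.3, -1.3]
grip_width: 0.18
grip_force: 59.0
shift u [ 0.55  -0.113 -0.809] turn u [-0.008 -0.005  0.003]
throat xyz of gauge [ 0.11  0.62 24.61] tz u/mm [-0.0227  0.0036  0.0328] tx [ 0.0324 -0.0052  0.0229] force [ 0.8 -0.3 -1.3]
```

```bash
python3 -m creep '[[[0.114,-0.018,-0.162,0,0,0],[0.227,-0.036,-0.326,0,0,0],[0.34,-0.054,-0.49,0,0,0],[0.456,-0.072,-0.654,0,0,0],[0.456,-0.072,-0.654,0,0,0],[0.456,-0.072,-0.654,0,0,0]]]'
python3 go.py 568.4 167.6 165 -9.1 83.5
python3 -m creep '[[[0.03,-0.005,-0.05,0,0,0],[0.06,-0.01,-0.09,0,0,0],[0.091,-0.014,-0.131,0,0,0],[0.091,-0.014,-0.131,0,0,0],[0.091,-0.014,-0.131,0,0,0]]]'
python3 go.py 568.4 167.6 165 -9.1 83.5
```

```text
time_s: 8.58
eef_pos: [518.7, 176.2, 237.3]
ee_rot: [0.228, 0.726, 0.619, 0.195]
force: [0.4, -0.2, -0.5]
grip_width: 0.181
grip_force: 59.0
shift u [ 0.095 -0.043 -0.158] turn u [-0.008 -0.004  0.002]
throat xyz of gauge [0.2  0.68 4.67] tz u/mm [-0.0227  0.0036  0.0328] tx [ 0.0324 -0.0052  0.0229] force [ 0.4 -0.2 -0.5]
time_s: 9.0
eef_pos: [520.9, 176.0, 234.4]
ee_rot: [0.229, 0.726, 0.619, 0.195]
force: [0.1, 0.4, -1.0]
grip_width: 0.179
grip_force: 59.0
shift u [ 0.007 -0.031 -0.041] turn u [-0.01   0.004  0.001]
throat xyz of gauge [0.36 0.74 1.01] tz u/mm [-0.0227  0.0036  0.0328] tx [ 0.0324 -0.0052  0.0229] force [ 0.1  0.4 -1. ]
```

Still free. I'll keep descending in small steps until contact.

```bash
for i in 1 2; do python3 -m creep '[[[0.02,-0.004,-0.035,0,0,0],[0.02,-0.004,-0.035,0,0,0],[0.02,-0.004,-0.035,0,0,0]]]'|grep force; python3 go.py 568.4 167.6 165 -9.1 83.5|tail -1; done
```

```text
force: [-0.1, 0.3, -1.1]
grip_force: 59.0
throat xyz of gauge [0.29 0.73 0.01] tz u/mm [-0.0227  0.0036  0.0328] tx [ 0.0324 -0.0052  0.0229] force [-0.1  0.3 -1.1]
force: [-8.4, 1.4, 7.5]
grip_force: 60.7
throat xyz of gauge [ 0.34  0.81 -0.22] tz u/mm [-0.0227  0.0036  0.0328] tx [ 0.0324 -0.0052  0.0229] force [-8.4  1.4  7.5]
```

```bash
python3 -m creep '[[[0,0,0,0,0,0],[0,0,0,0,0,0],[0,0,0,0,0,0],[0,0,0,0,0,0]]]' 40
python3 -m creep '[[[-0.23,0.035,0.33,0,0,0],[-0.57,0.09,0.82,0,0,0],[-1.13,0.18,1.64,0,0,0],[-1.7,0.27,2.46,0,0,0],[-2.27,0.36,3.28,0,0,0],[-2.8,0.45,4.1,0,0,0],[-2.8,0.45,4.1,0,0,0],[-2.8,0.45,4.1,0,0,0]]]'
python3 look.py wrist w6; python3 look.py top t6; python3 look.py side s6
python3 - <<'E'
import pickle
from h import *
w=pickle.load(open("w2.pkl","rb"));t=pickle.load(open("d0.pkl","rb"))["top"]
im=cv2.cvtColor(t["image"],cv2.COLOR_RGB2GRAY)
m=(im[170:200,135:163]<40).astype(np.uint8);n,l,s,c=cv2.connectedComponentsWithStats(m);print(s[1:],c[1:]+[135,170])
X,e=tri(w,(386.3,2.5),t,(148.2,184.5));print("knob",X,e)
a=np.radians(-9);ey=np.array([-np.sin(a),np.cos(a),0]);ex=np.array([np.cos(a),np.sin(a),0]);O=np.array([568.4,167.6,165])
print("knob unit rel throat",(X-O)@ex,(X-O)@ey,X[2])
print("pivot boss w2 on z125..",[((onz(w,441,22,z)-O)@ex,(onz(w,441,22,z)-O)@ey) for z in(125,135)])
E
python3 - <<'E'
import cv2,numpy as np
a=cv2.imread("pics/w6.png")[:,100:540]; b=cv2.imread("pics/s6.png")[110:260,270:400]
b=cv2.resize(b,None,fx=2.6,fy=2.6,interpolation=cv2.INTER_CUBIC)[:400,:340]
cv2.imwrite("pics/m6.png",np.hstack([cv2.resize(a,(440,400)),np.vstack([b,np.zeros((400-b.shape[0],b.shape[1],3),np.uint8)])]))
E
```

```text
time_s: 9.83
eef_pos: [522.1, 175.7, 232.7]
ee_rot: [0.229, 0.726, 0.619, 0.196]
force: [0.1, -0.7, 0.7]
grip_width: 0.468
grip_force: 0.0
time_s: 10.5
eef_pos: [451.5, 187.3, 336.6]
ee_rot: [0.229, 0.725, 0.619, 0.197]
force: [0.1, -0.0, -0.4]
grip_width: 0.465
grip_force: 0.0
10.55 [451.71009697 187.04876282 335.32989931] [0.22867754 0.72572077 0.61864705 0.19573395] [ 0.24  0.04  1.83 -0.34  0.72  0.59]
10.6 [451.85125481 186.91555499 334.61920243] [0.22841716 0.72591395 0.61872444 0.1950759 ] [ 0.24  0.04  1.83 -0.34  0.72  0.59]
10.65 [451.95919013 186.85814299 334.28604331] [0.22827939 0.72601653 0.61875226 0.19476694] [ 0.24  0.04  1.83 -0.34  0.72  0.59]
[[  7   9  13  12 114]] [[148.09649123 184.33333333]]
knob [573.38373792 353.36132778 208.46153189] 2.2109044197387124
knob unit rel throat -24.137094096690532 184.25392595293815 208.46153188853398
pivot boss w2 on z125.. [(np.float64(40.44314995098412), np.float64(187.17343554564752)), (np.float64(37.452775892681146), np.float64(185.39027948902043))]
```

View pics/m6.png

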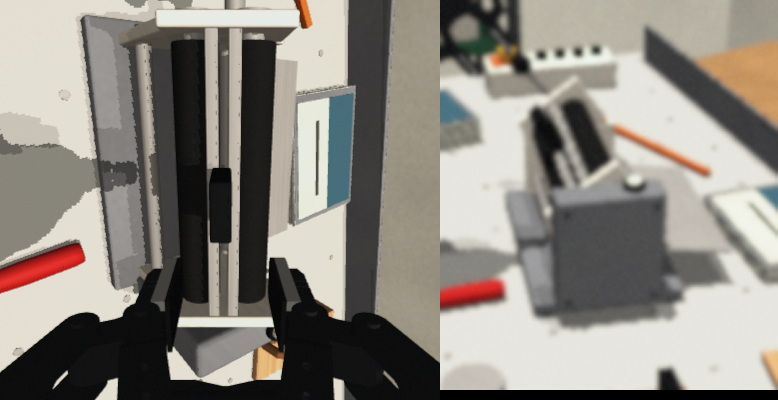

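The gauge stands midway between the bars, with its grip on them. The knob is at (573,353,208), which puts the lever near 0 (unit y 184 against the expected 185). I'll close the fingers and go above the knob.

```bash
python3 -m creep '[[[0,0.3,0.4,0.15,1,0],[0.3,1,0.6,0.35,2.2,0],[0.8,2,0.6,0.55,3.5,0],[1.5,3.2,0.6,0.75,4.8,0],[2.4,4.4,0.6,0.95,6,0],[3.3,5.4,0.6,1.1,6.9,0],[4.1,6.2,0.5,1.1,6.9,0],[4.86,6.68,0.2,1.1,6.9,0],[4.86,6.68,-0.3,1.1,6.9,0],[4.86,6.68,-0.3,1.1,6.9,0],[4.86,6.68,-0.3,1.1,6.9,0],[4.86,6.68,-0.3,1.1,6.9,0]]]' 0
python3 look.py top t7; python3 look.py wrist w7
python3 - <<'E'
import cv2,numpy as np
a=cv2.imread("pics/w7.png");b=cv2.imread("pics/t7.png")[110:240,120:320]
cv2.imwrite("pics/m7.png",np.hstack([a[:,120:520],cv2.resize(b,(400,260)).repeat(1,0) if 0 else np.vstack([cv2.resize(b,(400,260),interpolation=cv2.INTER_CUBIC),np.zeros((140,400,3),np.uint8)])]))
E
```

```text
time_s: 11.65
eef_pos: [573.4, 353.7, 328.2]
ee_rot: [0.0, 0.761, 0.649, 0.001]
force: [-0.6, -0.6, 0.3]
grip_width: 0.002
grip_force: 0.0
11.7 [573.32400306 353.72375537 328.68044626] [6.07291861e-04 7.61188715e-01 6.48529302e-01 1.05613483e-03] [ 0.38  0.65  0.92 -0.    1.57  0.54]
11.75 [573.31534314 353.73395284 328.86876832] [6.65175370e-04 7.61191752e-01 6.48525361e-01 1.23731866e-03] [ 0.38  0.65  0.92 -0.    1.57  0.54]
```

View pics/m7.png

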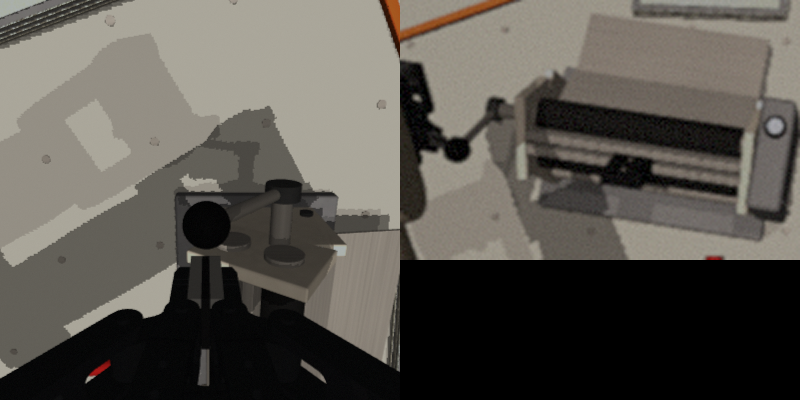

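Left half: the knob at w7 (326,225) is lined up with the closed fingertips at u≈325. Right half: the gauge is standing in the press.

```bash
python3 - <<'E'
import pickle
from h import *
w=pickle.load(open("w7.pkl","rb"));g=cv2.cvtColor(w["image"],cv2.COLOR_RGB2GRAY)
c=cv2.HoughCircles(cv2.medianBlur(g,3),cv2.HOUGH_GRADIENT,1,50,param1=80,param2=15,minRadius=19,maxRadius=30)
print(c[0][:4])
for z in(200,206,209):print(onz(w,326,225,z))
t=pickle.load(open("d0.pkl","rb"))["top"];print(tri(w,(326,225),t,(148.1,184.4)))
E
```

```text
[[326.5  224.5   23.6 ]
 [218.5   28.5   19.35]]
[573.79018226 355.60891229 200.        ]
[574.14224427 357.96601203 206.        ]
[574.31827528 359.1445619  209.        ]
(array([574.85566505, 356.44349461, 202.83720649]), np.float64(1.8801967525009196))
```

```bash
python3 -m creep '[[[0.03,0.11,-0.5,0,0,0],[0.03,0.11,-1,0,0,0],[0.03,0.11,-1.3,0,0,0],[-0.1,0.13,-1.5,0,0,0],[-0.3,0.16,-1.75,0,0,0],[-0.47,0.19,-1.92,0,0,0],[-0.62,0.21,-2.08,0,0,0],[-0.78,0.24,-2.33,0,0,0],[-0.95,0.27,-2.58,0,0,0],[-1.11,0.29,-2.84,0,0,0],[-1.11,0.29,-2.84,0,0,0]]]'
python3 look.py wrist w8
python3 - <<'E'
import pickle
from h import *
w=pickle.load(open("w8.pkl","rb"));cv2.imwrite("pics/w8c.png",w["image"][130:330,200:460,::-1])
E
```

```text
time_s: 12.67
eef_pos: [544.3, 361.8, 257.1]
ee_rot: [-0.0, 0.761, 0.649, 0.0]
force: [-0.6, 0.1, 0.8]
grip_width: 0.002
grip_force: 0.5
12.7167 [545.07798785 361.49029876 257.45136534] [4.23504578e-04 7.60918184e-01 6.48847161e-01 8.36624355e-04] [ 0.41  0.64  1.13 -0.    1.38  0.57]
```

View pics/w8c.png

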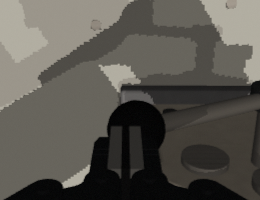

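The crop shows the knob directly under the fingertips and the lever moving with them. I've now viewed 11 pictures (crops included), one over the limit of 10, so from here I'll use numbers only.

```bash
python3 -m creep '[[[-0.13,0.02,-0.28,0,0,0],[-0.23,0.04,-0.56,0,0,0],[-0.31,0.05,-0.84,0,0,0],[-0.36,0.06,-1.1,0,0,0],[-0.41,0.065,-1.35,0,0,0],[-0.43,0.07,-1.6,0,0,0],[-0.43,0.07,-1.8,0,0,0],[-0.42,0.065,-2.0,0,0,0],[-0.41,0.06,-2.15,0,0,0],[-0.4,0.06,-2.25,0,0,0],[-0.4,0.06,-2.25,0,0,0]]]'
python3 -m creep '[[[0,0,-0.05,0,0,0],[0,0,-0.1,0,0,0],[0,0,-0.1,0,0,0]]]'
```

```text
time_s: 13.63
eef_pos: [535.8, 362.6, 199.8]
ee_rot: [0.0, 0.761, 0.649, 0.0]
force: [-0.2, 0.2, -0.0]
grip_width: 0.001
grip_force: 0.0
time_s: 13.88
eef_pos: [536.0, 362.7, 198.5]
ee_rot: [0.001, 0.761, 0.649, 0.001]
force: [-0.4, -0.8, 1.5]
grip_width: -0.002
grip_force: 1.3
```

```bash
for i in 1 2 3; do python3 -m creep '[[[0,0,-0.04,0,0,0],[0,0,-0.06,0,0,0],[0,0,-0.06,0,0,0]]]'|egrep 'eef|^force'; done
```

```text
eef_pos: [536.0, 362.8, 198.1]
force: [-3.2, -2.3, 10.6]
eef_pos: [536.1, 362.8, 197.9]
force: [-6.4, -3.8, 19.2]
eef_pos: [536.1, 362.8, 197.6]
force: [-8.3, -6.2, 24.2]
```

The end stop was felt at tip z≈125, where the knob at 1.1 rad should be at about 126. I'll retreat upward and check.

```bash
python3 -m creep '[[[0,0,0.3,0,0,0],[-0.2,0.1,1,0,0,0],[-0.4,0.2,2.2,0,0,0],[-0.8,0.4,3.6,0,0,0],[-1.2,0.6,5,0,0,0],[-1.6,0.8,6,0,0,0],[-1.6,0.8,6,0,0,0],[-1.6,0.8,6,0,0,0],[-1.6,0.8,6,0,0,0]]]'
python3 look.py wrist w9; python3 look.py top t9
python3 - <<'E'
import pickle
from h import *
w=pickle.load(open("w9.pkl","rb"));g=cv2.cvtColor(w["image"],cv2.COLOR_RGB2GRAY)
print("exp knob end px",proj(w,(535.3,361.5,111)))
c=cv2.HoughCircles(cv2.medianBlur(g,3),cv2.HOUGH_GRADIENT,1,40,param1=80,param2=12,minRadius=12,maxRadius=24)
print(c[0][:6] if c is not None else None)
for q in (c[0][:6] if c is not None else []):print(q, g[int(q[1])-3:int(q[1])+4,int(q[0])-3:int(q[0])+4].mean(), onz(w,q[0],q[1],111))
O=np.array([568.5,167.6,165]);a=np.radians(-9.1);ex=np.array([np.cos(a),np.sin(a),0]);tz=-np.sin(np.radians(35))*ex+np.cos(np.radians(35))*np.array([0,0,1]);ey=np.array([-np.sin(a),np.cos(a),0])
t=pickle.load(open("t9.pkl","rb"));g=cv2.cvtColor(t["image"],cv2.COLOR_RGB2GRAY)
T6=cv2.cvtColor(pickle.load(open("t6.pkl","rb"))["image"],cv2.COLOR_RGB2GRAY)
for n,G,c in(("top",g,t),("wr",cv2.cvtColor(w["image"],cv2.COLOR_RGB2GRAY),w)):
    p=np.array([proj(c,O+tz*52+s*ey*23) for s in(-1,1)]);print(n,"exp grip top ends",p.round(1).tolist(),"home centre",proj(c,O+tz*26).round(1))
    x,y=proj(c,O+tz*30).round().astype(int)
    if 25<y<375 and 40<x<600:
        m=(G[y-22:y+22,x-30:x+30]<30).astype(np.uint8);n_,l,s,ce=cv2.connectedComponentsWithStats(m)
        i=1+s[1:,4].argmax();print(s[i],ce[i]+[x-30,y-22])
E
```

```text
time_s: 15.38
eef_pos: [495.7, 382.6, 342.2]
ee_rot: [0.0, 0.761, 0.649, -0.0]
force: [-0.4, 0.1, -0.3]
grip_width: 0.001
grip_force: 0.0
15.4333 [495.81639973 382.46168554 341.77119851] [ 1.82143769e-04  7.61212157e-01  6.48502470e-01 -7.51991361e-04] [ 0.47  0.53  1.09 -0.    1.53  0.63]
15.4833 [495.88107391 382.44346708 341.74683771] [ 1.49282816e-04  7.61244181e-01  6.48464809e-01 -8.16113613e-04] [ 0.47  0.53  1.09 -0.    1.53  0.63]
exp knob end px [371.85523797 200.18188782]
[[376.5  198.5   16.  ]
 [381.5  295.5   21.1 ]
 [434.5  182.5   13.8 ]
 [460.5  227.5   20.1 ]
 [297.5   46.5   23.4 ]
 [352.5  161.5   12.25]]
[376.5 198.5  16. ] 8.10204081632653 [539.71553862 362.43891017 111.        ]
[381.5 295.5  21.1] 90.38775510204081 [533.21283087 258.790854   111.        ]
[434.5 182.5  13.8] 116.77551020408163 [593.38727197 369.23402532 111.        ]
[460.5 227.5  20.1] 58.83673469387755 [615.15986129 321.16886236 111.        ]
[297.5  46.5  23.4] 166.3673469387755 [491.3142432  499.71226361 111.        ]
[352.5  161.5   12.25] 72.65306122448979 [522.47417566 400.12483239 111.        ]
top exp grip top ends [[240.4, 201.6], [219.7, 198.4]] home centre [233.5 194.8]
[  0  13  60  17 449] [233.10022272 196.02004454]
wr exp grip top ends [[415.6, 469.6], [420.4, 429.4]] home centre [428.6 426.1]
```

```bash
python3 -m creep '[[[0,-0.5,0.7,0,0,0],[0,-1.5,1.5,0,0,0],[0,-2.7,1.5,0,0,0],[0,-3.8,1.5,0,0,0],[0,-4.5,1.5,0,0,0],[0,-4.5,1.5,0,0,0],[0,-4.5,1.5,0,0,0]]]'
python3 look.py wrist w10; python3 look.py side s10
python3 - <<'E'
import pickle
from h import *
w=pickle.load(open("w10.pkl","rb"));g=cv2.cvtColor(w["image"],cv2.COLOR_RGB2GRAY)
O=np.array([568.5,167.6,165]);a=np.radians(-9.1);ex=np.array([np.cos(a),np.sin(a),0]);tz=-np.sin(np.radians(35))*ex+np.cos(np.radians(35))*np.array([0,0,1]);ey=np.array([-np.sin(a),np.cos(a),0]);tx=np.cross(ey,tz)
P=lambda x,y,z:proj(w,O+x*tx+y*ey+z*tz).round(1)
print("exp top corners",[P(x,y,52).tolist() for x in(-8,8) for y in(-23,23)],"shoulder",[P(x,y,0).tolist() for x in(-8,8) for y in(-23,23)])
V=cv2.cvtColor(w["image"],cv2.COLOR_RGB2HSV)[:,:,2]
x,y=P(0,0,40).astype(int);print(x,y)
for v in range(y-40,min(y+60,398),8):print(v,[int(q) for q in g[v,x-40:x+40:2]])
print("knob proj (end)",proj(w,(539,362,111)))
E
```

```text
time_s: 16.07
eef_pos: [496.0, 269.7, 380.3]
ee_rot: [0.0, 0.762, 0.648, 0.0]
force: [-0.1, -0.1, -0.3]
grip_width: 0.003
grip_force: 0.0
16.1167 [495.88570411 270.41715218 380.28028271] [8.07834792e-05 7.61286629e-01 6.48415494e-01 9.18948515e-05] [ 0.29  0.36  1.23 -0.    1.55  0.45]
16.1667 [495.79365068 270.83243865 380.31702599] [9.22679319e-05 7.61007977e-01 6.48742497e-01 1.53719143e-04] [ 0.29  0.36  1.23 -0.    1.55  0.45]
exp top corners [[385.6, 327.1], [388.7, 280.2], [403.1, 334.2], [407.2, 286.3]] shoulder [[408.7, 298.6], [412.4, 256.4], [424.7, 304.1], [429.2, 261.0]]
401 300
260 [128, 122, 108, 109, 109, 108, 109, 56, 105, 127, 133, 114, 64, 49, 6, 7, 9, 7, 7, 7, 9, 9, 22, 29, 5, 6, 6, 6, 5, 3, 10, 31, 117, 132, 135, 138, 140, 139, 97, 58]
268 [127, 123, 107, 107, 108, 108, 93, 68, 113, 129, 132, 113, 61, 38, 8, 4, 8, 7, 8, 5, 4, 6, 4, 6, 2, 4, 4, 4, 4, 6, 10, 10, 73, 133, 135, 139, 144, 94, 90, 17]
276 [127, 117, 105, 104, 105, 106, 92, 80, 116, 130, 132, 66, 59, 18, 6, 3, 4, 4, 5, 5, 4, 6, 5, 5, 4, 4, 7, 9, 9, 11, 11, 11, 134, 134, 137, 141, 140, 98, 73, 15]
284 [1
[... 879 characters left out ...]
, 10, 9, 9, 9, 7, 8, 10, 13, 11, 11, 11, 9, 10, 9, 10, 9, 9, 8, 8, 8, 11, 8, 11, 19]
332 [9, 10, 7, 9, 9, 7, 9, 7, 9, 9, 6, 10, 9, 7, 9, 9, 10, 11, 11, 10, 10, 9, 8, 11, 10, 10, 9, 8, 8, 7, 8, 8, 10, 9, 9, 8, 9, 8, 10, 8]
340 [5, 8, 6, 7, 8, 5, 7, 7, 7, 8, 7, 7, 10, 9, 7, 8, 8, 9, 11, 10, 13, 11, 11, 11, 11, 11, 9, 10, 9, 10, 9, 9, 9, 9, 9, 8, 8, 10, 7, 9]
348 [9, 6, 8, 9, 8, 5, 9, 9, 5, 10, 8, 10, 9, 10, 13, 13, 14, 14, 11, 13, 13, 12, 14, 11, 10, 11, 12, 10, 13, 11, 11, 9, 10, 9, 9, 9, 12, 8, 7, 7]
356 [10, 8, 9, 9, 8, 8, 10, 10, 7, 8, 9, 8, 10, 6, 9, 11, 13, 10, 14, 14, 13, 11, 10, 14, 13, 13, 12, 12, 12, 11, 12, 11, 10, 11, 9, 9, 10, 12, 9, 10]
knob proj (end) [355.80534408  71.95538811]
```

The gauge blob matches the expected home pose to within a few pixels, the lever is at its stop, and the arm is clear. Handing in.

```bash
python3 -c "
from rig import ctrl
print(ctrl.finish_job())"
```

```text
the job is handed in; nothing more can be done
None
```

The thick gauge stands fully home midway along the roller gap, the setting lever is down against its end stop, and the job is handed in at about 16 s, though I viewed 11 pictures, one over the limit of 10.

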